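# Turn the bench pump over its stiff point and lock it

## Robot

A 6-joint arm with a two-finger parallel gripper is mounted at the origin on the work surface. World frame = base frame: x ahead of the robot, y to its left, z up, the work surface at z = 0. Lengths are in m, angles in rad, forces in N, time in s.
With the tool pointing down it reaches from about 0.325 to 0.9 m from the base axis. Payload 6.1 kg.
Tool frame: the origin (TCP) lies between the finger pads; the fingertips stand 8 mm ahead of it and the grasp point (between the pads) lies 11 mm behind it; y points along the fingers, z is the direction in which the jaws open and shut, and the axes are right-handed (so a half turn about y gives the same grasp; the last joint's range is limited). The gripper opens to 85 mm and grips with 20 to 120 N. Pads are 22 mm wide; open, the fingers measure 114 mm over their backs; the gripper's body (76 mm by 85 mm) begins 54 mm behind the grasp point. The pads swing forward as they close: fully open they stand 13 mm farther back than shut.
Start: joints at [-1.419, 0.22, 1.526, -0, 1.395, -0.126], TCP at [0.171, -0.601, 0.239] pointing down, gripper open.
Joint ranges: [-2.98, 2.98], [-0.91, 2.08], [0.09, 2.57], [-1.24, 4.39], [0.2, 2.65], [-2.68, 2.68]. Speed limits (rad/s): [2.57, 2.57, 3.01, 3.14, 3.14, 3.14].

## Interface

Orientations are given as a unit quaternion [x, y, z, w].
In Python, from station import get_state, get_image, camera_params, job_done, look_for, spot_point gives the robot as it stands. The module is installed in compiled form; this text tells all that it offers.
- The arm moves only by the shell command python3 -m creep 'ROWS' [FORCE]. ROWS is JSON, a list of rows, each an object with "delta_pos": the shift along the tool's x, y, z in cm, a list of three; "dr": the turn, a rotation vector about the tool's x, y, z in rad, a list of three; "fingers": the opening, from 0 (shut) to 1 (fully open). A call has exactly 8 rows; each row shifts and turns the commanded pose from where the row before left it, along the tool's axes as they then stand; what a row does not reach is not made up. A row lasts 1/12 s, in which the tool goes at most 41.7 mm and 7.16 degrees, less where a joint would pass 70% of its speed; a pose out of reach is approached as far as the arm can. A call is refused whole if a number of a shift passes 4.17 or a number of a turn 0.125, either way. A call with a gripper value outside its range is refused whole. The fingers move at their own pace and stop on an object; FORCE is the grip in N (left out, the last holds). Time passes only in rows, so rows that do not move let the fingers close, or fill a call up. It gives the time, the measured TCP pose, the force and the opening at its end, in the units of the state.
- get_state(): the state, without advancing time (a new reading comes with each control period).
- get_image(name): name is "scene" or "top"; returns (picture, depth): 400x640x3 uint8, red, green, blue; 400x640 float32, m along the optical axis (not along the pixel's ray), 0 where there is no reading.
- camera_params(name): a dict with "intrinsics" (3x3 intrinsics, pixels), "rvec" (rotation vector, rad) and "tvec" (3), from world to camera coordinates, as OpenCV has them. Camera axes: x right, y down, z forward; pixel columns grow to the right and rows downward; lengths in m; the calibration is good to about 2 mm. A picture is of the moment at which its call begins. camera_params takes no time and is no camera call.
- job_done(): hands the job in, once; it reports no verdict.
Trained networks look in the newest picture that a camera, given by its name, has taken for a name from the list of things; names that differ only in an ending like _2 or _b are one class to them, and where a whole thing is asked for, a point or a joint stands for the part that bears it (a point fixed in the world has none). Each returns a list of dicts, best first, with "confidence" (0 to 1); they miss things now and then, are a little off and sometimes report something else, mostly with a low value. They report only what shows in the picture. A call takes as long as a camera call.
- look_for(name, camera): "at" ([column, row] in pixels, amid what is visible of it).
- spot_point(name, camera): "at" ([column, row] in pixels: a listed point, or the origin of a listed thing).
The state is a dict: "time_s": time; "joint_positions": joint angles; "dq": joint speeds; "joint_torque": joint torques, N m; "tool_pos": TCP position; "ee_rot": TCP orientation; "contact_force": force on the tool from outside, world axes, zero at the start; "ft_torque": the same for the moment, N m; "grip_width": opening from 0.0 (shut) to 1.0 (fully open).
Only numpy, scipy, OpenCV 4.12 (cv2) and the standard library are available. Lean on these libraries where they do the work, as an engineer would, in place of code of your own. Each camera call takes 0.05 s, during which the arm holds its last target. There are 200 camera calls.

## Task

Take the crank knob of the bench pump's handwheel and turn the wheel slowly clockwise (seen from above): it gets stiffer and stiffer, then suddenly goes easy. Stop just past that stiff point, without jerking the wheel or letting it fly back, let go, and gently press the locking plunger beside the wheel fully home so that the pump is locked there. Leave the things standing around the pump where they are.

Things in the scene. Friction and masses are not known exactly. Their poses are not given: they have to be found in the camera images.
- crank_knob (a point): centre (half-way up) of the crank knob: an upright bare aluminium cylinder 18 mm in diameter, 45 mm tall, standing near the rim of the handwheel, 47 mm from the wheel's axis. It revolves freely about its own upright axis, so a gripper holding it from above need not turn as it goes round. The wheel's upper face lies 27 mm below this point, the knob's top 22 mm above it.
- wheel_centre (a point): point on the handwheel's upright axis, level with the wheel's upper face, 132 mm above the table. The handwheel is a flat horizontal dark steel disc 120 mm in diameter and 16 mm thick on top of the pump, with an aluminium hub 36 mm in diameter standing 8 mm proud. It is clamped on its shaft at an arbitrary angle, so the place of its stiff point cannot be seen; it must be felt.
- shaft_axis (a point): point on the same axis at the housing's top, 105 mm above the table. Force at the knob: 2-3 N at first; over the last 30-45 degrees before the peak it climbs to 11-16 N, then drops within 6 degrees by 7-10 N and stays low. Let go of before the peak, the wheel springs back; after it, it stays. The peak lies 40 to 97 degrees clockwise of the start, an end stop 55 degrees past it.
- plunger_top (a point): centre of the top of the locking plunger: a black mushroom head 28 mm in diameter, 11 mm thick, on an upright steel stem, on top of the pump beside the wheel, 86 mm from the wheel's axis; its top is 140 mm above the table when out. It moves straight down and stays where it is left.
- plunger (a joint): how far the plunger is pushed in, in m: 0 out, 0.016 home. It slides with about 3 N of friction. It goes in only with the wheel about 5 to 18 degrees past the peak of resistance; elsewhere it comes up against a lock disc inside after about 1 mm. Before or after a failed press the wheel may be turned on or back a little.
- pump: the bench pump, fixed: a polished steel housing 200 x 240 x 105 mm (x, y, height) on a dark base plate 250 x 280 mm with rubber feet, a small stepper motor on its far side. Origin on the table under its centre; its x axis points away from its front (the side with the power inlet), z up. The wheel's axis is at y = +20 mm and the plunger at y = -66 mm in its frame (both x = 0).
- tin: bystander, leave alone: a closed tin with a yellow label, 66 mm in diameter, 85 mm tall, origin at the centre of its underside
- spool: bystander, leave alone: a turned steel spool, 52 mm in diameter, 42 mm tall, origin at the centre of its underside
- wrench: bystander, leave alone: a steel wrench 150 mm long lying on the table, along its own x axis

How it is judged:
On the way, in this order (a step that is already met when the one before it is completed fails the run):
1. the wheel is turned, with the plunger still out (distance of crank_knob from where it was at the start of the episode above 0.025 m and value of joint plunger below 0.004 m), for 0.2 s.
2. the plunger is pressed home (value of joint plunger above 0.012 m), for 0.2 s.
At the end, for the whole second after the job is handed in: the locking plunger is in by more than 12 mm of its 16 mm (it enters only with the wheel about 5 to 18 degrees past the peak of resistance) and at rest, and the crank knob is more than 25 mm from where it started (value of joint plunger above 0.012 m and distance of crank_knob from where it was at the start of the episode above 0.025 m and velocity of joint plunger below 0.005 m/s); the robot touches nothing.
It fails at once if the wheel is jerked or let fly back: its crank knob moves faster than 0.3 m/s (linear speed of knob above 0.3 m/s).
It fails at once if the plunger is forced: pressed with more than 30 N (contact force between the fingers and plunger above 30 N).
It fails at once if a bystander is moved by more than 20 mm (distance of any of tin, spool, wrench from where it was at the start of the episode above 0.02 m).
It also fails if it takes over 67 s, if anything falls off the work surface, if the arm or the gripper's body presses on something with over 40 N, if the wrist force passes 120 N, or if a joint passes its speed limit or range.

## Working session

There is one attempt and no reset: what is moved stays moved. The work goes in short steps, Python scripts to look and compute and a shell command to move; the robot and the scene stay as the last step left them, time stands still between calls to the robot, and variables do not carry over. Pictures are saved under pics/ and viewed, about 8 in all and at most 12, crops included, and the job is handed in when it is done.

```bash
mkdir -p pics
cat > h.py <<'E'
import numpy as np, cv2
from scipy.spatial.transform import Rotation as R
from station import *
def ray(cam,px):
    p=camera_params(cam);Rm=cv2.Rodrigues(np.array(p["rvec"],float))[0];K=np.array(p["intrinsics"]);t=np.array(p["tvec"],float).ravel()
    d=Rm.T@np.linalg.inv(K)@np.array([px[0],px[1],1.]);return -Rm.T@t,d
def at_z(cam,px,z):
    c,d=ray(cam,px);return c+d*(z-c[2])/d[2]
def proj(cam,P):
    p=camera_params(cam);return cv2.projectPoints(np.array([P],float),np.array(p["rvec"],float),np.array(p["tvec"],float),np.array(p["intrinsics"]),None)[0].ravel()
def save(cam,n):
    im,d=get_image(cam);cv2.imwrite(f"pics/{n}.png",im[:,:,::-1]);return im,d
E
python3 - <<'E'
from h import *
np.set_printoptions(precision=4,suppress=True)
s=get_state();print(s); print(R.from_quat(s["ee_rot"]).as_matrix())
for c in("top","scene"):
    save(c,c+"0")
    for n,z in(("crank_knob",.159),("wheel_centre",.132),("plunger_top",.14),("pump",0),("tin",0),("spool",0),("wrench",0)):
        for r in spot_point(n,c)[:2]: print(c,n,np.round(r["at"],1),round(r["confidence"],2),at_z(c,r["at"],z))
a=cv2.imread("pics/top0.png");b=cv2.imread("pics/scene0.png")
cv2.imwrite("pics/both.png",cv2.resize(np.vstack([a,b]),(480,600)))
E
```

```text
{'time_s': 0.0, 'joint_positions': array([-1.4191,  0.2212,  1.5276, -0.    ,  1.3947, -0.1261]), 'dq': array([ 0.    , -0.0006,  0.0006, -0.0002, -0.0018,  0.0009]), 'joint_torque': array([ -0.0012, -49.6905, -38.9397,  -0.0004,   0.0112,   0.    ]), 'tool_pos': array([ 0.1713, -0.6004,  0.2382]), 'ee_rot': array([-0.0979,  0.701 , -0.6996,  0.0979]), 'contact_force': array([ 0.1422, -0.7998, -0.0648]), 'ft_torque': array([0.0282, 0.0407, 0.0051]), 'grip_width': 1.0026817683974478}
[[-0.9617 -0.0003  0.2742]
 [-0.2742  0.0019 -0.9617]
 [-0.0002 -1.     -0.002 ]]
top crank_knob [274.4 242.3] 0.63 [0.5141 0.1464 0.159 ]
top crank_knob [220.6 204.6] 0.39 [0.603 0.268 0.159]
top wheel_centre [282.2 219. ] 0.61 [0.5668 0.1305 0.132 ]
top plunger_top [314.4 230.8] 0.56 [0.5373 0.0556 0.14  ]
top pump [297.3 221.9] 0.82 [0.5605 0.104  0.    ]
top tin [218.9 205.4] 0.93 [0.6112 0.3169 0.    ]
top tin [324.9 154.6] 0.28 [0.7425 0.024  0.    ]
top spool [367.3 243.8] 0.72 [ 0.4966 -0.0827  0.    ]
top wrench [324.2 151.5] 0.62 [0.7512 0.0257 0.    ]
scene crank_knob [347.9 150.8] 0.56 [0.5165 0.1492 0.159 ]
scene wheel_centre [346.5 169.5] 0.83 [0.558  0.1339 0.132 ]
scene plunger_top [347.2 169.7] 0.53 [0.5646 0.1336 0.14  ]
scene plunger_top [310.  167.9] 0.52 [0.532  0.0366 0.14  ]
scene pump [334.6 194.4] 0.58 [0.549  0.1052 0.    ]
scene tin [406.1 197.5] 0.6 [0.6164 0.3119 0.    ]
scene wrench [324.1 261.4] 0.71 [0.7519 0.0173 0.    ]
```

View pics/top0.png

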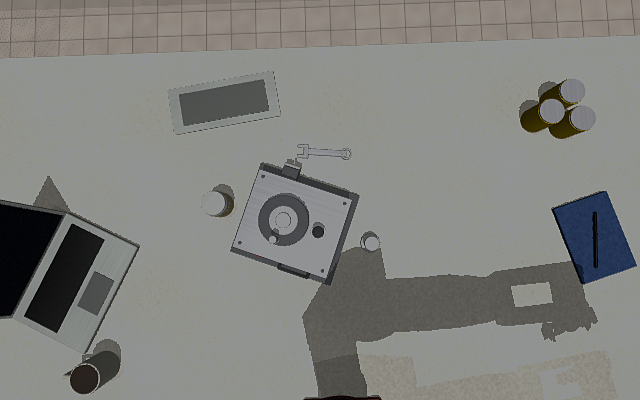

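View pics/scene0.png

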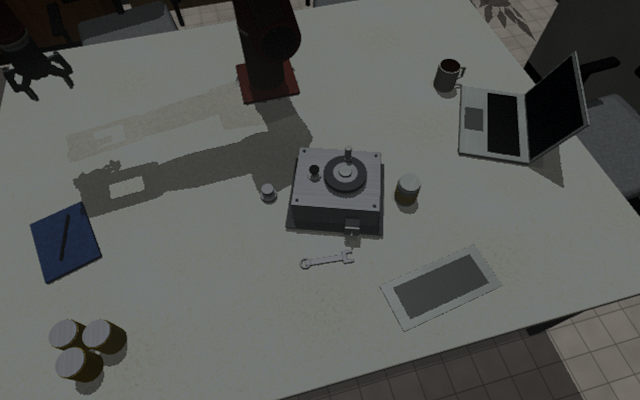

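Run:
```python
import cv2
a=cv2.imread("pics/top0.png")[155:290,225:365];b=cv2.imread("pics/scene0.png")[135:235,280:390]
cv2.imwrite("pics/crop.png",cv2.hconcat([cv2.resize(a,None,fx=3.5,fy=3.5,interpolation=2)[:472],cv2.copyMakeBorder(cv2.resize(b,(300,273),interpolation=2),0,199,0,0,0)]))
cv2.imwrite("pics/crop.png",cv2.resize(a,None,fx=4.4,fy=4.4,interpolation=cv2.INTER_CUBIC))
```

```text
(no output)
```

View pics/crop.png

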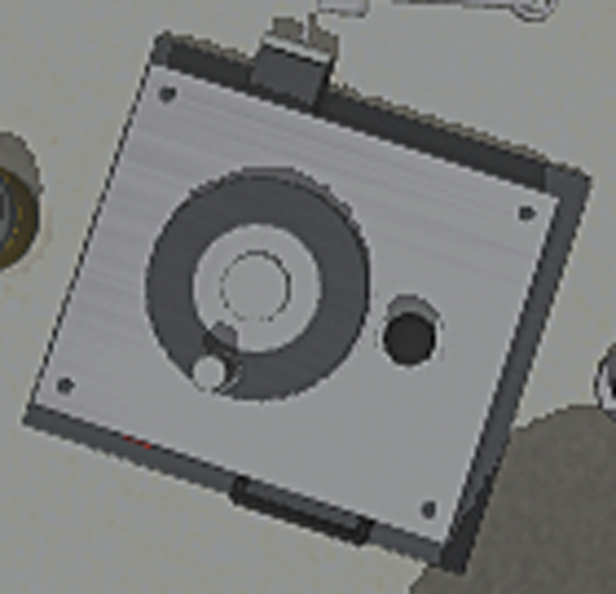

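Run:
```python
from h import *
np.set_printoptions(precision=4,suppress=True)
w=at_z("top",(282.8,219.8),.14);k=at_z("top",(272.5,239.1),.181);p=at_z("top",(317.5,231.6),.14)
print(w,k,p,np.linalg.norm((w-k)[:2]),np.linalg.norm((w-p)[:2]))
print(proj("scene",k),proj("scene",w),proj("scene",p))
im,d=get_image("top");c,dd=ray("top",(272.5,239.1));
for px in((272,239),(283,220),(317,231)): print(c+ray("top",px)[1]*d[px[1],px[0]])
im,d=get_image("scene");
for r in [r for n in("crank_knob","plunger_top","wheel_centre") for r in look_for(n,"scene")[:2]]:print(r)
```

```text
[0.5648 0.1283 0.14  ] [0.5222 0.1475 0.181 ] [0.5353 0.0484 0.14  ] 0.04669453603563495 0.08514857475172638
[348.3548 147.4621] [345.3821 170.161 ] [314.4735 167.9253]
[0.5225 0.1487 0.1808]
[0.5643 0.1277 0.1413]
[0.5367 0.0495 0.143 ]
{'at': [348.0, 154.5], 'confidence': 0.55}
{'at': [309.4, 168.0], 'confidence': 0.6}
{'at': [338.4, 191.9], 'confidence': 0.4}
{'at': [338.1, 188.4], 'confidence': 0.77}
{'at': [311.2, 169.1], 'confidence': 0.69}
```

```bash
for i in 1 2; do python3 -m creep '[{"delta_pos":[0,0,0],"dr":[0,-0.115,0],"fingers":1},{"delta_pos":[0,0,0],"dr":[0,-0.115,0],"fingers":1},{"delta_pos":[0,0,0],"dr":[0,-0.115,0],"fingers":1},{"delta_pos":[0,0,0],"dr":[0,-0.115,0],"fingers":1},{"delta_pos":[0,0,0],"dr":[0,-0.115,0],"fingers":1},{"delta_pos":[0,0,0],"dr":[0,-0.115,0],"fingers":1},{"delta_pos":[0,0,0],"dr":[0,-0.115,0],"fingers":1},{"delta_pos":[0,0,0],"dr":[0,-0.115,0],"fingers":1}]' 40; done
cat >> h.py <<'E'
def to(P):
    s=get_state();M=R.from_quat(s["ee_rot"]).as_matrix();return 100*M.T@(np.array(P)-s["tool_pos"])
E
python3 -c "
from h import *
s=get_state();print(to([.522,.148,.238]),R.from_quat(s['ee_rot']).as_matrix().round(3),s['joint_positions'])"
```

```text
time_s: 1.72
tool_pos: [0.1714, -0.601, 0.2393]
ee_rot: [-0.4, 0.583, -0.583, 0.4]
contact_force: [0.3, 0.1, -0.0]
grip_width: 1.001
time_s: 2.38
tool_pos: [0.1714, -0.601, 0.2393]
ee_rot: [0.617, -0.345, 0.345, -0.617]
contact_force: [0.2, -0.3, 0.3]
grip_width: 0.997
[-45.3470769    0.13037355  69.16310193] [[ 0.525 -0.     0.851]
 [-0.851 -0.     0.525]
 [ 0.    -1.    -0.   ]] [-1.41909017e+00  2.20408407e-01  1.52646180e+00 -1.29681453e-05
  1.39471507e+00 -1.97176781e+00]
```

```bash
for i in 1 2 3; do python3 -m creep '[{"delta_pos":[-1.89,0,2.88],"dr":[0,0,0],"fingers":1},{"delta_pos":[-1.89,0,2.88],"dr":[0,0,0],"fingers":1},{"delta_pos":[-1.89,0,2.88],"dr":[0,0,0],"fingers":1},{"delta_pos":[-1.89,0,2.88],"dr":[0,0,0],"fingers":1},{"delta_pos":[-1.89,0,2.88],"dr":[0,0,0],"fingers":1},{"delta_pos":[-1.89,0,2.88],"dr":[0,0,0],"fingers":1},{"delta_pos":[-1.89,0,2.88],"dr":[0,0,0],"fingers":1},{"delta_pos":[-1.89,0,2.88],"dr":[0,0,0],"fingers":1}]'; done
python3 -c "
from h import *
s=get_state();print(to([.522,.148,.154]),R.from_quat(s['ee_rot']).as_matrix().round(3),s['joint_positions'])
save('scene','s1');a=cv2.imread('pics/s1.png')[100:220,270:430];cv2.imwrite('pics/s1c.png',cv2.resize(a,None,fx=4,fy=4))"
```

```text
time_s: 3.05
tool_pos: [0.2899, -0.3506, 0.2394]
ee_rot: [0.616, -0.346, 0.347, -0.616]
contact_force: [1.1, 0.2, 0.3]
grip_width: 1.001
time_s: 3.72
tool_pos: [0.4082, -0.1015, 0.2397]
ee_rot: [-0.616, 0.346, -0.347, 0.616]
contact_force: [1.4, -0.3, 0.1]
grip_width: 0.999
time_s: 4.38
tool_pos: [0.5263, 0.1477, 0.2394]
ee_rot: [-0.616, 0.346, -0.346, 0.617]
contact_force: [0.4, -0.5, 0.3]
grip_width: 1.0
[-0.24968563  8.54348363 -0.35718491] [[ 0.52   0.     0.854]
 [-0.854 -0.     0.52 ]
 [ 0.    -1.     0.   ]] [ 1.29429774e-01  3.28897666e-02  1.73216240e+00 -1.09479476e-04
  1.37606579e+00 -4.17875333e-01]
```

View pics/s1c.png

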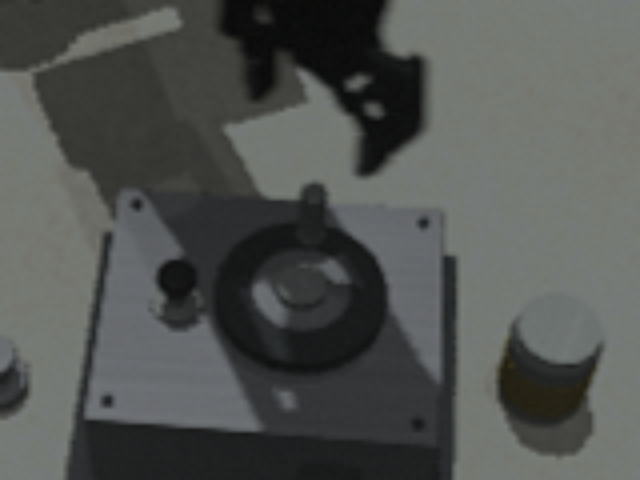

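```bash
python3 -m creep '[{"delta_pos":[-0.03,1.07,-0.04],"dr":[0,0,0],"fingers":1},{"delta_pos":[-0.03,1.07,-0.04],"dr":[0,0,0],"fingers":1},{"delta_pos":[-0.03,1.07,-0.05],"dr":[0,0,0],"fingers":1},{"delta_pos":[-0.03,1.07,-0.05],"dr":[0,0,0],"fingers":1},{"delta_pos":[-0.03,1.07,-0.05],"dr":[0,0,0],"fingers":1},{"delta_pos":[-0.03,1.07,-0.05],"dr":[0,0,0],"fingers":1},{"delta_pos":[-0.03,1.07,-0.04],"dr":[0,0,0],"fingers":1},{"delta_pos":[-0.03,1.07,-0.04],"dr":[0,0,0],"fingers":1}]' 50
python3 -m creep '[{"delta_pos":[0,0,0],"dr":[0,0,0],"fingers":0.8},{"delta_pos":[0,0,0],"dr":[0,0,0],"fingers":0.6},{"delta_pos":[0,0,0],"dr":[0,0,0],"fingers":0.45},{"delta_pos":[0,0,0],"dr":[0,0,0],"fingers":0.35},{"delta_pos":[0,0,0],"dr":[0,0,0],"fingers":0.3},{"delta_pos":[0,0,0],"dr":[0,0,0],"fingers":0.25},{"delta_pos":[0,0,0],"dr":[0,0,0],"fingers":0.2},{"delta_pos":[0,0,0],"dr":[0,0,0],"fingers":0.15}]' 50
python3 -m creep '[{"delta_pos":[0,0,0],"dr":[0,0,0],"fingers":0},{"delta_pos":[0,0,0],"dr":[0,0,0],"fingers":0},{"delta_pos":[0,0,0],"dr":[0,0,0],"fingers":0},{"delta_pos":[0,0,0],"dr":[0,0,0],"fingers":0},{"delta_pos":[0,0,0],"dr":[0,0,0],"fingers":0},{"delta_pos":[0,0,0],"dr":[0,0,0],"fingers":0},{"delta_pos":[0,0,0],"dr":[0,0,0],"fingers":0},{"delta_pos":[0,0,0],"dr":[0,0,0],"fingers":0}]' 50
```

```text
time_s: 5.1
tool_pos: [0.5213, 0.1456, 0.1526]
ee_rot: [0.616, -0.347, 0.347, -0.616]
contact_force: [-0.3, -0.6, 1.7]
grip_width: 1.002
time_s: 5.77
tool_pos: [0.5228, 0.1461, 0.1549]
ee_rot: [-0.616, 0.345, -0.347, 0.617]
contact_force: [3.5, 0.8, 2.7]
grip_width: 0.192
time_s: 6.43
tool_pos: [0.5228, 0.1461, 0.1549]
ee_rot: [-0.616, 0.345, -0.347, 0.617]
contact_force: [4.9, 0.3, 4.6]
grip_width: 0.198
```

```bash
cat > mon.py <<'E'
from h import *
s=get_state();d=s["tool_pos"][:2]-[.565,.128];th=np.degrees(np.arctan2(d[1],d[0]));t=np.radians(th)
F=s["contact_force"][:2];tg=np.array([np.sin(t),-np.cos(t)])
print(f"turned {156.4-th:.1f} r {np.hypot(*d)*1e3:.1f} Ftan {F@tg:.1f} Frad {F@d/np.hypot(*d):.1f} Fz {s['contact_force'][2]:.1f} w {s['grip_width']:.3f} t {s['time_s']:.1f}")
E
python3 mon.py
python3 - <<'E'
import numpy as np
for a in range(0,125,5):
    t=np.radians(156.4-a-2.5);c=4.7*2*np.sin(np.radians(2.5))/8
    print(a,a+5,round(c*np.cos(t-np.radians(31.3)),4),round(c*np.cos(t-np.radians(121.3)),4))
E
python3 -m creep '[{"delta_pos":[-0.063,0,0.081],"dr":[0,0,0],"fingers":0},{"delta_pos":[-0.063,0,0.081],"dr":[0,0,0],"fingers":0},{"delta_pos":[-0.063,0,0.081],"dr":[0,0,0],"fingers":0},{"delta_pos":[-0.063,0,0.081],"dr":[0,0,0],"fingers":0},{"delta_pos":[-0.055,0,0.086],"dr":[0,0,0],"fingers":0},{"delta_pos":[-0.055,0,0.086],"dr":[0,0,0],"fingers":0},{"delta_pos":[-0.055,0,0.086],"dr":[0,0,0],"fingers":0},{"delta_pos":[-0.055,0,0.086],"dr":[0,0,0],"fingers":0}]' >/dev/null; python3 mon.py
```

```text
turned -0.3 r 45.9 Ftan 2.2 Frad -4.3 Fz 4.6 w 0.198 t 6.4
0 5 -0.0276 0.0432
5 10 -0.0237 0.0454
10 15 -0.0197 0.0473
15 20 -0.0155 0.0489
20 25 -0.0112 0.05
25 30 -0.0068 0.0508
30 35 -0.0023 0.0512
35 40 0.0021 0.0512
40 45 0.0066 0.0508
45 50 0.011 0.0501
50 55 0.0153 0.0489
55 60 0.0195 0.0474
60 65 0.0236 0.0455
65 70 0.0275 0.0433
70 75 0.0311 0.0407
75 80 0.0346 0.0378
80 85 0.0377 0.0347
85 90 0.0406 0.0313
90 95 0.0432 0.0276
95 100 0.0454 0.0237
100 105 0.0473 0.0197
105 110 0.0489 0.0155
110 115 0.05 0.0112
115 120 0.0508 0.0068
120 125 0.0512 0.0023
turned 8.3 r 46.1 Ftan -2.9 Frad -6.5 Fz 7.6 w 0.198 t 7.1
```

```bash
python3 -m creep '[{"delta_pos":[-0.039,0,0.095],"dr":[0,0,0],"fingers":0},{"delta_pos":[-0.039,0,0.095],"dr":[0,0,0],"fingers":0},{"delta_pos":[-0.039,0,0.095],"dr":[0,0,0],"fingers":0},{"delta_pos":[-0.039,0,0.095],"dr":[0,0,0],"fingers":0},{"delta_pos":[-0.031,0,0.098],"dr":[0,0,0],"fingers":0},{"delta_pos":[-0.031,0,0.098],"dr":[0,0,0],"fingers":0},{"delta_pos":[-0.031,0,0.098],"dr":[0,0,0],"fingers":0},{"delta_pos":[-0.031,0,0.098],"dr":[0,0,0],"fingers":0}]' >/dev/null; python3 mon.py
python3 -m creep '[{"delta_pos":[-0.022,0,0.1],"dr":[0,0,0],"fingers":0},{"delta_pos":[-0.022,0,0.1],"dr":[0,0,0],"fingers":0},{"delta_pos":[-0.022,0,0.1],"dr":[0,0,0],"fingers":0},{"delta_pos":[-0.022,0,0.1],"dr":[0,0,0],"fingers":0},{"delta_pos":[-0.014,0,0.102],"dr":[0,0,0],"fingers":0},{"delta_pos":[-0.014,0,0.102],"dr":[0,0,0],"fingers":0},{"delta_pos":[-0.014,0,0.102],"dr":[0,0,0],"fingers":0},{"delta_pos":[-0.014,0,0.102],"dr":[0,0,0],"fingers":0}]' >/dev/null; python3 mon.py
```

```text
turned 18.3 r 46.2 Ftan -2.9 Frad -5.4 Fz 8.6 w 0.201 t 7.8
turned 28.2 r 46.4 Ftan -1.8 Frad -2.9 Fz 8.9 w 0.196 t 8.4
```

```bash
python3 -m creep '[{"delta_pos":[-0.005,0,0.102],"dr":[0,0,0],"fingers":0},{"delta_pos":[-0.005,0,0.102],"dr":[0,0,0],"fingers":0},{"delta_pos":[-0.005,0,0.102],"dr":[0,0,0],"fingers":0},{"delta_pos":[-0.005,0,0.102],"dr":[0,0,0],"fingers":0},{"delta_pos":[0.004,0,0.102],"dr":[0,0,0],"fingers":0},{"delta_pos":[0.004,0,0.102],"dr":[0,0,0],"fingers":0},{"delta_pos":[0.004,0,0.102],"dr":[0,0,0],"fingers":0},{"delta_pos":[0.004,0,0.102],"dr":[0,0,0],"fingers":0}]' >/dev/null; python3 mon.py
python3 -m creep '[{"delta_pos":[0.013,0,0.102],"dr":[0,0,0],"fingers":0},{"delta_pos":[0.013,0,0.102],"dr":[0,0,0],"fingers":0},{"delta_pos":[0.013,0,0.102],"dr":[0,0,0],"fingers":0},{"delta_pos":[0.013,0,0.102],"dr":[0,0,0],"fingers":0},{"delta_pos":[0.022,0,0.1],"dr":[0,0,0],"fingers":0},{"delta_pos":[0.022,0,0.1],"dr":[0,0,0],"fingers":0},{"delta_pos":[0.022,0,0.1],"dr":[0,0,0],"fingers":0},{"delta_pos":[0.022,0,0.1],"dr":[0,0,0],"fingers":0}]' >/dev/null; python3 mon.py
```

```text
turned 38.1 r 46.6 Ftan -3.3 Frad -2.2 Fz 11.0 w 0.194 t 9.1
turned 48.1 r 46.8 Ftan -2.8 Frad 0.2 Fz 11.1 w 0.196 t 9.8
```

```bash
python3 -m creep '[{"delta_pos":[0.015,0,0.049],"dr":[0,0,0],"fingers":0},{"delta_pos":[0.015,0,0.049],"dr":[0,0,0],"fingers":0},{"delta_pos":[0.015,0,0.049],"dr":[0,0,0],"fingers":0},{"delta_pos":[0.015,0,0.049],"dr":[0,0,0],"fingers":0},{"delta_pos":[0.015,0,0.049],"dr":[0,0,0],"fingers":0},{"delta_pos":[0.015,0,0.049],"dr":[0,0,0],"fingers":0},{"delta_pos":[0.015,0,0.049],"dr":[0,0,0],"fingers":0},{"delta_pos":[0.015,0,0.049],"dr":[0,0,0],"fingers":0}]' >/dev/null; python3 mon.py
python3 -m creep '[{"delta_pos":[0.02,0,0.047],"dr":[0,0,0],"fingers":0},{"delta_pos":[0.02,0,0.047],"dr":[0,0,0],"fingers":0},{"delta_pos":[0.02,0,0.047],"dr":[0,0,0],"fingers":0},{"delta_pos":[0.02,0,0.047],"dr":[0,0,0],"fingers":0},{"delta_pos":[0.02,0,0.047],"dr":[0,0,0],"fingers":0},{"delta_pos":[0.02,0,0.047],"dr":[0,0,0],"fingers":0},{"delta_pos":[0.02,0,0.047],"dr":[0,0,0],"fingers":0},{"delta_pos":[0.02,0,0.047],"dr":[0,0,0],"fingers":0}]' >/dev/null; python3 mon.py
python3 -m creep '[{"delta_pos":[0.024,0,0.046],"dr":[0,0,0],"fingers":0},{"delta_pos":[0.024,0,0.046],"dr":[0,0,0],"fingers":0},{"delta_pos":[0.024,0,0.046],"dr":[0,0,0],"fingers":0},{"delta_pos":[0.024,0,0.046],"dr":[0,0,0],"fingers":0},{"delta_pos":[0.024,0,0.046],"dr":[0,0,0],"fingers":0},{"delta_pos":[0.024,0,0.046],"dr":[0,0,0],"fingers":0},{"delta_pos":[0.024,0,0.046],"dr":[0,0,0],"fingers":0},{"delta_pos":[0.024,0,0.046],"dr":[0,0,0],"fingers":0}]' >/dev/null; python3 mon.py
```

```text
turned 52.8 r 46.9 Ftan -3.5 Frad -0.2 Fz 11.2 w 0.195 t 10.4
turned 57.1 r 47.0 Ftan -6.2 Frad -0.8 Fz 13.6 w 0.196 t 11.1
turned 61.0 r 47.0 Ftan -10.4 Frad 0.8 Fz 15.6 w 0.199 t 11.8
```

```bash
python3 -m creep '[{"delta_pos":[0.028,0,0.043],"dr":[0,0,0],"fingers":0},{"delta_pos":[0.028,0,0.043],"dr":[0,0,0],"fingers":0},{"delta_pos":[0.028,0,0.043],"dr":[0,0,0],"fingers":0},{"delta_pos":[0.028,0,0.043],"dr":[0,0,0],"fingers":0},{"delta_pos":[0.028,0,0.043],"dr":[0,0,0],"fingers":0},{"delta_pos":[0.028,0,0.043],"dr":[0,0,0],"fingers":0},{"delta_pos":[0.028,0,0.043],"dr":[0,0,0],"fingers":0},{"delta_pos":[0.028,0,0.043],"dr":[0,0,0],"fingers":0}]' >/dev/null; python3 mon.py
python3 -m creep '[{"delta_pos":[0.031,0,0.041],"dr":[0,0,0],"fingers":0},{"delta_pos":[0.031,0,0.041],"dr":[0,0,0],"fingers":0},{"delta_pos":[0.031,0,0.041],"dr":[0,0,0],"fingers":0},{"delta_pos":[0.031,0,0.041],"dr":[0,0,0],"fingers":0},{"delta_pos":[0,0,0],"dr":[0,0,0],"fingers":0},{"delta_pos":[0,0,0],"dr":[0,0,0],"fingers":0},{"delta_pos":[0,0,0],"dr":[0,0,0],"fingers":0},{"delta_pos":[0,0,0],"dr":[0,0,0],"fingers":0}]' >/dev/null; python3 mon.py
```

```text
turned 65.4 r 47.1 Ftan -11.9 Frad 1.3 Fz 15.6 w 0.198 t 12.4
turned 67.9 r 47.2 Ftan -10.9 Frad 2.1 Fz 15.8 w 0.199 t 13.1
```

```bash
python3 -m creep '[{"delta_pos":[0.031,0,0.041],"dr":[0,0,0],"fingers":0},{"delta_pos":[0.031,0,0.041],"dr":[0,0,0],"fingers":0},{"delta_pos":[0.031,0,0.041],"dr":[0,0,0],"fingers":0},{"delta_pos":[0.031,0,0.041],"dr":[0,0,0],"fingers":0},{"delta_pos":[0,0,0],"dr":[0,0,0],"fingers":0},{"delta_pos":[0,0,0],"dr":[0,0,0],"fingers":0},{"delta_pos":[0,0,0],"dr":[0,0,0],"fingers":0},{"delta_pos":[0,0,0],"dr":[0,0,0],"fingers":0}]' >/dev/null; python3 mon.py
python3 -m creep '[{"delta_pos":[0.035,0,0.038],"dr":[0,0,0],"fingers":0},{"delta_pos":[0.035,0,0.038],"dr":[0,0,0],"fingers":0},{"delta_pos":[0.035,0,0.038],"dr":[0,0,0],"fingers":0},{"delta_pos":[0.035,0,0.038],"dr":[0,0,0],"fingers":0},{"delta_pos":[0,0,0],"dr":[0,0,0],"fingers":0},{"delta_pos":[0,0,0],"dr":[0,0,0],"fingers":0},{"delta_pos":[0,0,0],"dr":[0,0,0],"fingers":0},{"delta_pos":[0,0,0],"dr":[0,0,0],"fingers":0}]' >/dev/null; python3 mon.py
```

```text
turned 70.2 r 47.2 Ftan -11.8 Frad 1.5 Fz 16.7 w 0.195 t 13.8
turned 72.5 r 47.3 Ftan -12.3 Frad 1.8 Fz 16.4 w 0.195 t 14.4
```

```bash
python3 -m creep '[{"delta_pos":[0.035,0,0.038],"dr":[0,0,0],"fingers":0},{"delta_pos":[0.035,0,0.038],"dr":[0,0,0],"fingers":0},{"delta_pos":[0.035,0,0.038],"dr":[0,0,0],"fingers":0},{"delta_pos":[0.035,0,0.038],"dr":[0,0,0],"fingers":0},{"delta_pos":[0,0,0],"dr":[0,0,0],"fingers":0},{"delta_pos":[0,0,0],"dr":[0,0,0],"fingers":0},{"delta_pos":[0,0,0],"dr":[0,0,0],"fingers":0},{"delta_pos":[0,0,0],"dr":[0,0,0],"fingers":0}]' >/dev/null; python3 mon.py
python3 -m creep '[{"delta_pos":[0.037,0,0.035],"dr":[0,0,0],"fingers":0},{"delta_pos":[0.037,0,0.035],"dr":[0,0,0],"fingers":0},{"delta_pos":[0.037,0,0.035],"dr":[0,0,0],"fingers":0},{"delta_pos":[0.037,0,0.035],"dr":[0,0,0],"fingers":0},{"delta_pos":[0,0,0],"dr":[0,0,0],"fingers":0},{"delta_pos":[0,0,0],"dr":[0,0,0],"fingers":0},{"delta_pos":[0,0,0],"dr":[0,0,0],"fingers":0},{"delta_pos":[0,0,0],"dr":[0,0,0],"fingers":0}]' >/dev/null; python3 mon.py
```

```text
turned 74.7 r 47.3 Ftan -12.3 Frad 1.6 Fz 16.6 w 0.196 t 15.1
turned 77.0 r 47.4 Ftan -13.5 Frad 1.9 Fz 17.5 w 0.199 t 15.8
```

```bash
python3 -m creep '[{"delta_pos":[0.037,0,0.035],"dr":[0,0,0],"fingers":0},{"delta_pos":[0.037,0,0.035],"dr":[0,0,0],"fingers":0},{"delta_pos":[0.037,0,0.035],"dr":[0,0,0],"fingers":0},{"delta_pos":[0.037,0,0.035],"dr":[0,0,0],"fingers":0},{"delta_pos":[0,0,0],"dr":[0,0,0],"fingers":0},{"delta_pos":[0,0,0],"dr":[0,0,0],"fingers":0},{"delta_pos":[0,0,0],"dr":[0,0,0],"fingers":0},{"delta_pos":[0,0,0],"dr":[0,0,0],"fingers":0}]' >/dev/null; python3 mon.py
python3 -m creep '[{"delta_pos":[0.04,0,0.031],"dr":[0,0,0],"fingers":0},{"delta_pos":[0.04,0,0.031],"dr":[0,0,0],"fingers":0},{"delta_pos":[0.04,0,0.031],"dr":[0,0,0],"fingers":0},{"delta_pos":[0.04,0,0.031],"dr":[0,0,0],"fingers":0},{"delta_pos":[0,0,0],"dr":[0,0,0],"fingers":0},{"delta_pos":[0,0,0],"dr":[0,0,0],"fingers":0},{"delta_pos":[0,0,0],"dr":[0,0,0],"fingers":0},{"delta_pos":[0,0,0],"dr":[0,0,0],"fingers":0}]' >/dev/null; python3 mon.py
```

```text
turned 79.6 r 47.4 Ftan -13.4 Frad 2.1 Fz 15.9 w 0.197 t 16.4
turned 84.0 r 47.6 Ftan -5.6 Frad 3.4 Fz 12.2 w 0.195 t 17.1
```

```bash
python3 -m creep '[{"delta_pos":[0.041,0,0.03],"dr":[0,0,0],"fingers":0},{"delta_pos":[0.041,0,0.03],"dr":[0,0,0],"fingers":0},{"delta_pos":[0.041,0,0.03],"dr":[0,0,0],"fingers":0},{"delta_pos":[0.041,0,0.03],"dr":[0,0,0],"fingers":0},{"delta_pos":[0,0,0],"dr":[0,0,0],"fingers":0},{"delta_pos":[0,0,0],"dr":[0,0,0],"fingers":0},{"delta_pos":[0,0,0],"dr":[0,0,0],"fingers":0},{"delta_pos":[0,0,0],"dr":[0,0,0],"fingers":0}]' >/dev/null; python3 mon.py
python3 -m creep '[{"delta_pos":[0.043,0,0.028],"dr":[0,0,0],"fingers":0},{"delta_pos":[0.043,0,0.028],"dr":[0,0,0],"fingers":0},{"delta_pos":[0.043,0,0.028],"dr":[0,0,0],"fingers":0},{"delta_pos":[0.043,0,0.028],"dr":[0,0,0],"fingers":0},{"delta_pos":[0,0,0],"dr":[0,0,0],"fingers":0},{"delta_pos":[0,0,0],"dr":[0,0,0],"fingers":0},{"delta_pos":[0,0,0],"dr":[0,0,0],"fingers":0},{"delta_pos":[0,0,0],"dr":[0,0,0],"fingers":0}]' >/dev/null; python3 mon.py
```

```text
turned 87.0 r 47.6 Ftan -5.4 Frad 3.6 Fz 9.8 w 0.198 t 17.8
turned 89.5 r 47.6 Ftan -4.2 Frad 4.4 Fz 10.8 w 0.198 t 18.4
```

```bash
python3 -m creep '[{"delta_pos":[0.044,0,0.026],"dr":[0,0,0],"fingers":0},{"delta_pos":[0.044,0,0.026],"dr":[0,0,0],"fingers":0},{"delta_pos":[0.044,0,0.026],"dr":[0,0,0],"fingers":0},{"delta_pos":[0,0,0],"dr":[0,0,0],"fingers":0},{"delta_pos":[0,0,0],"dr":[0,0,0],"fingers":0},{"delta_pos":[0,0,0],"dr":[0,0,0],"fingers":0},{"delta_pos":[0,0,0],"dr":[0,0,0],"fingers":0},{"delta_pos":[0,0,0],"dr":[0,0,0],"fingers":0}]' >/dev/null; python3 mon.py
python3 -m creep '[{"delta_pos":[0,0,0],"dr":[0,0,0],"fingers":0.21},{"delta_pos":[0,0,0],"dr":[0,0,0],"fingers":0.24},{"delta_pos":[0,0,0],"dr":[0,0,0],"fingers":0.28},{"delta_pos":[0,0,0],"dr":[0,0,0],"fingers":0.33},{"delta_pos":[0,0,0],"dr":[0,0,0],"fingers":0.4},{"delta_pos":[0,0,0],"dr":[0,0,0],"fingers":0.5},{"delta_pos":[0,0,0],"dr":[0,0,0],"fingers":0.6},{"delta_pos":[0,0,0],"dr":[0,0,0],"fingers":0.6}]' 20
python3 mon.py
python3 -m creep '[{"delta_pos":[0,-0.5,0],"dr":[0,0,0],"fingers":0.6},{"delta_pos":[0,-1,0],"dr":[0,0,0],"fingers":0.6},{"delta_pos":[0,-1,0],"dr":[0,0,0],"fingers":0.6},{"delta_pos":[0,-1,0],"dr":[0,0,0],"fingers":0.6},{"delta_pos":[0,-1,0],"dr":[0,0,0],"fingers":0.6},{"delta_pos":[0,-1,0],"dr":[0,0,0],"fingers":0.6},{"delta_pos":[0,-1,0],"dr":[0,0,0],"fingers":0.6},{"delta_pos":[0,0,0],"dr":[0,0,0],"fingers":0.6}]'
python3 -c "
from h import *
s=get_state();print(s['tool_pos'],to([.535,.047,s['tool_pos'][2]]))
im,d=save('top','t2');cv2.imwrite('pics/t2c.png',cv2.resize(im[155:290,225:365,::-1],None,fx=4,fy=4,interpolation=2))
im,d=save('scene','s2');cv2.imwrite('pics/s2c.png',cv2.resize(im[100:220,270:430,::-1],None,fx=4,fy=4,interpolation=2))"
```

```text
turned 91.4 r 47.7 Ftan -4.6 Frad 5.7 Fz 9.4 w 0.198 t 19.1
time_s: 19.77
tool_pos: [0.5858, 0.1689, 0.1535]
ee_rot: [0.617, -0.347, 0.346, -0.616]
contact_force: [0.4, -0.9, -0.2]
grip_width: 0.598
turned 93.4 r 45.9 Ftan 0.8 Frad -0.6 Fz -0.2 w 0.598 t 19.8
time_s: 20.43
tool_pos: [0.5874, 0.1693, 0.2222]
ee_rot: [-0.615, 0.345, -0.348, 0.618]
contact_force: [0.5, -0.3, 0.8]
grip_width: 0.598
[0.58736894 0.16930785 0.22216239] [  7.72079235  -0.03296343 -10.83537932]
```

View pics/s2c.png

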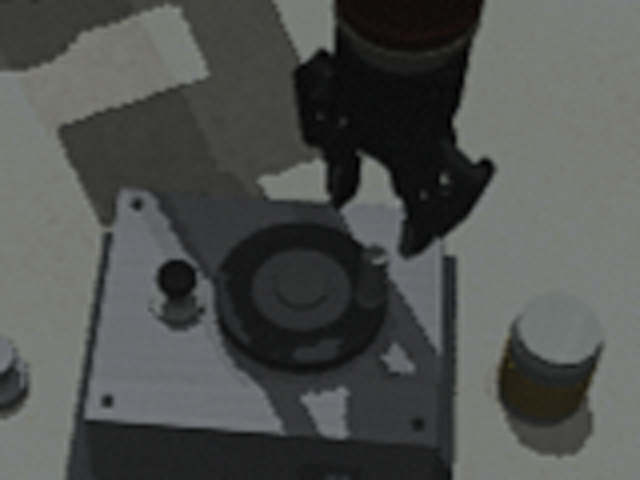

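```bash
python3 -m creep '[{"delta_pos":[0.96,0,-1.35],"dr":[0,0,0],"fingers":0},{"delta_pos":[0.96,0,-1.35],"dr":[0,0,0],"fingers":0},{"delta_pos":[0.96,0,-1.35],"dr":[0,0,0],"fingers":0},{"delta_pos":[0.96,0,-1.35],"dr":[0,0,0],"fingers":0},{"delta_pos":[0.96,0,-1.35],"dr":[0,0,0],"fingers":0},{"delta_pos":[0.96,0,-1.35],"dr":[0,0,0],"fingers":0},{"delta_pos":[0.96,0,-1.35],"dr":[0,0,0],"fingers":0},{"delta_pos":[0.96,0,-1.35],"dr":[0,0,0],"fingers":0}]' 20
python3 -m creep '[{"delta_pos":[0,0,0],"dr":[0,0,0],"fingers":0},{"delta_pos":[0,1,0],"dr":[0,0,0],"fingers":0},{"delta_pos":[0,1,0],"dr":[0,0,0],"fingers":0},{"delta_pos":[0,1,0],"dr":[0,0,0],"fingers":0},{"delta_pos":[0,1,0],"dr":[0,0,0],"fingers":0},{"delta_pos":[0,1,0],"dr":[0,0,0],"fingers":0},{"delta_pos":[0,1,0],"dr":[0,0,0],"fingers":0},{"delta_pos":[0,0,0],"dr":[0,0,0],"fingers":0}]' 20
python3 -c "
from h import *
s=get_state();print(s['tool_pos'],to([.535,.047,.148]),s['contact_force'])
im,d=save('scene','s3');cv2.imwrite('pics/s3c.png',cv2.resize(im[100:220,270:430,::-1],None,fx=4,fy=4,interpolation=2))"
```

```text
time_s: 21.2
tool_pos: [0.5326, 0.0467, 0.2176]
ee_rot: [0.617, -0.347, 0.346, -0.616]
contact_force: [0.3, 0.2, 0.1]
grip_width: -0.0
time_s: 21.87
tool_pos: [0.5319, 0.0477, 0.1555]
ee_rot: [0.617, -0.348, 0.345, -0.616]
contact_force: [-1.3, 0.6, -1.1]
grip_width: -0.003
[0.53187225 0.04769165 0.15547025] [0.22392831 0.74548857 0.23401111] [-1.27704377  0.56259823 -1.10697012]
```

View pics/s3c.png

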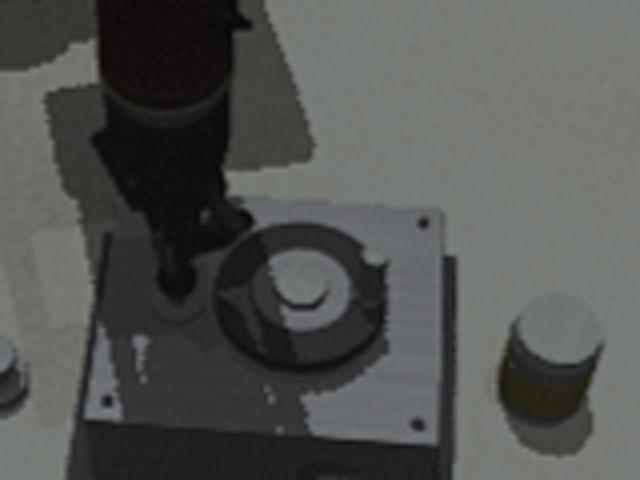

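```bash
python3 -m creep '[{"delta_pos":[0.05,0.1,0.05],"dr":[0,0,0],"fingers":0},{"delta_pos":[0.05,0.1,0.05],"dr":[0,0,0],"fingers":0},{"delta_pos":[0.05,0.1,0.05],"dr":[0,0,0],"fingers":0},{"delta_pos":[0.05,0.1,0.05],"dr":[0,0,0],"fingers":0},{"delta_pos":[0,0.1,0],"dr":[0,0,0],"fingers":0},{"delta_pos":[0,0.1,0],"dr":[0,0,0],"fingers":0},{"delta_pos":[0,0.1,0],"dr":[0,0,0],"fingers":0},{"delta_pos":[0,0.1,0],"dr":[0,0,0],"fingers":0}]' 20
python3 -m creep '[{"delta_pos":[0,0.05,0],"dr":[0,0,0],"fingers":0},{"delta_pos":[0,0.05,0],"dr":[0,0,0],"fingers":0},{"delta_pos":[0,0.05,0],"dr":[0,0,0],"fingers":0},{"delta_pos":[0,0.05,0],"dr":[0,0,0],"fingers":0},{"delta_pos":[0,0,0],"dr":[0,0,0],"fingers":0},{"delta_pos":[0,0,0],"dr":[0,0,0],"fingers":0},{"delta_pos":[0,0,0],"dr":[0,0,0],"fingers":0},{"delta_pos":[0,0,0],"dr":[0,0,0],"fingers":0}]' 20
```

```text
time_s: 22.58
tool_pos: [0.5364, 0.0466, 0.1507]
ee_rot: [-0.616, 0.346, -0.346, 0.616]
contact_force: [0.4, -0.4, 1.0]
grip_width: -0.001
time_s: 23.25
tool_pos: [0.5364, 0.0466, 0.1488]
ee_rot: [-0.616, 0.346, -0.346, 0.616]
contact_force: [-0.2, -0.1, 0.2]
grip_width: 0.002
```

```bash
for i in 1 2; do python3 -m creep '[{"delta_pos":[0,0.05,0],"dr":[0,0,0],"fingers":0},{"delta_pos":[0,0.05,0],"dr":[0,0,0],"fingers":0},{"delta_pos":[0,0.05,0],"dr":[0,0,0],"fingers":0},{"delta_pos":[0,0.05,0],"dr":[0,0,0],"fingers":0},{"delta_pos":[0,0.05,0],"dr":[0,0,0],"fingers":0},{"delta_pos":[0,0,0],"dr":[0,0,0],"fingers":0},{"delta_pos":[0,0,0],"dr":[0,0,0],"fingers":0},{"delta_pos":[0,0,0],"dr":[0,0,0],"fingers":0}]' 20; done
```

```text
time_s: 23.92
tool_pos: [0.5365, 0.0466, 0.1463]
ee_rot: [-0.616, 0.346, -0.346, 0.617]
contact_force: [-0.8, -0.5, 2.4]
grip_width: -0.001
time_s: 24.58
tool_pos: [0.5364, 0.0466, 0.1436]
ee_rot: [-0.616, 0.346, -0.346, 0.616]
contact_force: [1.3, -0.5, 0.5]
grip_width: 0.002
```

```bash
for i in 1 2; do python3 -m creep '[{"delta_pos":[0,0.05,0],"dr":[0,0,0],"fingers":0},{"delta_pos":[0,0.05,0],"dr":[0,0,0],"fingers":0},{"delta_pos":[0,0.05,0],"dr":[0,0,0],"fingers":0},{"delta_pos":[0,0.05,0],"dr":[0,0,0],"fingers":0},{"delta_pos":[0,0.05,0],"dr":[0,0,0],"fingers":0},{"delta_pos":[0,0.05,0],"dr":[0,0,0],"fingers":0},{"delta_pos":[0,0.05,0],"dr":[0,0,0],"fingers":0},{"delta_pos":[0,0.05,0],"dr":[0,0,0],"fingers":0}]' 20; done
```

```text
time_s: 25.25
tool_pos: [0.5364, 0.0466, 0.1397]
ee_rot: [-0.616, 0.346, -0.346, 0.616]
contact_force: [0.5, -0.1, 2.3]
grip_width: 0.001
time_s: 25.92
tool_pos: [0.5364, 0.0466, 0.1357]
ee_rot: [-0.616, 0.346, -0.346, 0.616]
contact_force: [0.9, 0.2, 2.3]
grip_width: -0.001
```

Steady ~2–3 N friction, so the plunger is sliding in. Finish the last 4 mm gently.

```bash
python3 -m creep '[{"delta_pos":[0,0.05,0],"dr":[0,0,0],"fingers":0},{"delta_pos":[0,0.05,0],"dr":[0,0,0],"fingers":0},{"delta_pos":[0,0.05,0],"dr":[0,0,0],"fingers":0},{"delta_pos":[0,0.05,0],"dr":[0,0,0],"fingers":0},{"delta_pos":[0,0.05,0],"dr":[0,0,0],"fingers":0},{"delta_pos":[0,0,0],"dr":[0,0,0],"fingers":0},{"delta_pos":[0,0,0],"dr":[0,0,0],"fingers":0},{"delta_pos":[0,0,0],"dr":[0,0,0],"fingers":0}]' 20
python3 -m creep '[{"delta_pos":[0,0.03,0],"dr":[0,0,0],"fingers":0},{"delta_pos":[0,0.03,0],"dr":[0,0,0],"fingers":0},{"delta_pos":[0,0.03,0],"dr":[0,0,0],"fingers":0},{"delta_pos":[0,0,0],"dr":[0,0,0],"fingers":0},{"delta_pos":[0,0,0],"dr":[0,0,0],"fingers":0},{"delta_pos":[0,0,0],"dr":[0,0,0],"fingers":0},{"delta_pos":[0,0,0],"dr":[0,0,0],"fingers":0},{"delta_pos":[0,0,0],"dr":[0,0,0],"fingers":0}]' 20
```

```text
time_s: 26.58
tool_pos: [0.5363, 0.0466, 0.1331]
ee_rot: [0.616, -0.346, 0.346, -0.616]
contact_force: [1.8, 0.4, 2.5]
grip_width: -0.003
time_s: 27.25
tool_pos: [0.5363, 0.0466, 0.1322]
ee_rot: [0.617, -0.346, 0.346, -0.616]
contact_force: [0.1, -0.4, 2.9]
grip_width: -0.001
```

```bash
python3 -m creep '[{"delta_pos":[0,0.03,0],"dr":[0,0,0],"fingers":0},{"delta_pos":[0,0.03,0],"dr":[0,0,0],"fingers":0},{"delta_pos":[0,0.03,0],"dr":[0,0,0],"fingers":0},{"delta_pos":[0,0,0],"dr":[0,0,0],"fingers":0},{"delta_pos":[0,0,0],"dr":[0,0,0],"fingers":0},{"delta_pos":[0,0,0],"dr":[0,0,0],"fingers":0},{"delta_pos":[0,0,0],"dr":[0,0,0],"fingers":0},{"delta_pos":[0,0,0],"dr":[0,0,0],"fingers":0}]' 20
```

```text
time_s: 27.92
tool_pos: [0.5364, 0.0466, 0.132]
ee_rot: [0.616, -0.346, 0.346, -0.616]
contact_force: [-1.6, 0.1, 6.0]
grip_width: 0.0
```

```bash
python3 -m creep '[{"delta_pos":[0,-0.2,0],"dr":[0,0,0],"fingers":0},{"delta_pos":[0,-1.5,0],"dr":[0,0,0],"fingers":0},{"delta_pos":[0,-2,0],"dr":[0,0,0],"fingers":0},{"delta_pos":[0,-2,0],"dr":[0,0,0],"fingers":0},{"delta_pos":[0,-2,0],"dr":[0,0,0],"fingers":0},{"delta_pos":[0,-2,0],"dr":[0,0,0],"fingers":0},{"delta_pos":[0,-2,0],"dr":[0,0,0],"fingers":0},{"delta_pos":[0,0,0],"dr":[0,0,0],"fingers":0}]'
python3 -m creep '[{"delta_pos":[0,0,-3],"dr":[0,0,0],"fingers":0},{"delta_pos":[0,0,-3],"dr":[0,0,0],"fingers":0},{"delta_pos":[0,0,-3],"dr":[0,0,0],"fingers":0},{"delta_pos":[0,0,-3],"dr":[0,0,0],"fingers":0},{"delta_pos":[0,0,0],"dr":[0,0,0],"fingers":0},{"delta_pos":[0,0,0],"dr":[0,0,0],"fingers":0},{"delta_pos":[0,0,0],"dr":[0,0,0],"fingers":0},{"delta_pos":[0,0,0],"dr":[0,0,0],"fingers":0}]'
python3 -c "
from h import *
im,d=save('scene','s4');cv2.imwrite('pics/s4c.png',cv2.resize(im[100:220,250:430,::-1],None,fx=4,fy=4,interpolation=2))
im,d=save('top','t4')
c,_=ray('top',(0,0))
for px in((317,231),(317,232),(318,231),(318,232),(316,231)): print(px,c+ray('top',px)[1]*d[px[1],px[0]])
print(spot_point('plunger_top','scene')[:1],spot_point('crank_knob','scene')[:1])"
```

```text
time_s: 28.58
tool_pos: [0.5383, 0.0466, 0.2527]
ee_rot: [-0.615, 0.344, -0.348, 0.617]
contact_force: [0.5, 0.2, 0.2]
grip_width: 0.001
time_s: 29.25
tool_pos: [0.4344, -0.0155, 0.2481]
ee_rot: [-0.616, 0.346, -0.346, 0.617]
contact_force: [-0.9, -0.6, 1.0]
grip_width: 0.002
(317, 231) [0.5363907  0.04981399 0.12039279]
(317, 232) [0.53411485 0.04981904 0.12490086]
(318, 231) [0.53637658 0.04741171 0.12360454]
(318, 232) [0.53406307 0.04745654 0.12555246]
(316, 231) [0.53650016 0.05213562 0.12332756]
[{'at': [312.2, 171.4], 'confidence': 0.56}] [{'at': [363.0, 168.8], 'confidence': 0.42}]
```

View pics/s4c.png

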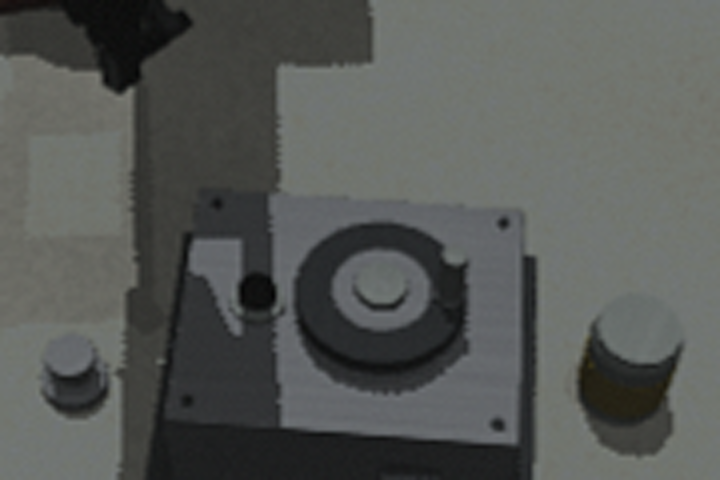

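The plunger head is now low over the housing (crop 258,292). By depth its top is at about 0.124 m, down from 0.140 m. The knob has stayed at the upper right of the wheel (crop 455,255), the tin and spool are in place, and the arm is clear.

```bash
python3 -c "
from station import *
print(get_state()['contact_force']);print(job_done())"
```

```text
[-0.33633365  0.00039947 -0.39198733]
the job is handed in; nothing more can be done
None
```

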